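# Lay out a soldering kit on its outline pads

### The arm

A 7-joint arm with a two-finger parallel gripper is mounted at the origin on the work surface. World frame = base frame: x ahead of the robot, y to its left, z up, the work surface at z = 0. Lengths are in m, angles in rad, forces in N, time in s.
With the tool pointing down it reaches from about 0.375 to 0.925 m from the base axis. Payload 3.1 kg.
Tool frame: the origin (TCP) lies at the very end of the fingers, on their centre line; the grasp point (between the pads) lies 19 mm behind it (ctrl.tcp_to_grasp is the distance from the TCP to the grasp point, in m); z points along the fingers, y is the line along which they close (so a half turn about z gives the same grasp; the last joint's range is limited). The gripper opens to 85 mm and grips with 20 to 120 N. Pads are 22 mm wide; open, the fingers measure 114 mm over their backs; the gripper's body (76 mm by 85 mm) begins 54 mm behind the grasp point. The pads swing forward as they close: fully open they stand 13 mm farther back than shut.
Start: joints at [-1.387, 0.383, 0.044, 1.598, -0.018, 1.161, -0.05], TCP at [0.181, 0.624, 0.231] pointing down, gripper open.
Joint ranges: [-2.61, 2.61], [-0.41, 2.15], [-1.48, 1.57], [0, 2.5], [-1.57, 4.71], [0.05, 1.97], [-2.85, 2.85]. Speed limits (rad/s): [2.79, 2.79, 3.14, 3.14, 3.14, 3.14, 3.14].

### API

Orientations are given as a unit quaternion [w, x, y, z].
In Python, from bench import ctrl gives the robot as it stands.
- The arm moves only by the tool jog_arm, never from a script. Its argument "moves" is a list that holds one entry, the list of rows, each a list of 5 numbers: the shift along the tool's x, y, z in m, then the turn about the tool's z in degrees, then the finger opening in m, from 0 to 0.0854. In form: [[[dx, dy, dz, spin, fingers], ...]]. A call has 1 to 12 rows; each row is the pose to reach, as a shift and turn from the pose commanded when the call began, along the tool's axes at that moment; what a row does not reach only later rows make up. A row lasts 1/10 s, in which the tool goes at most 50 mm and 8.59 degrees, less where a joint would pass 70% of its speed; a pose out of reach is approached as far as the arm can. A call with a gripper value outside its range is refused whole. The fingers move at their own pace and stop on an object; "newtons" is the grip in N (left out, the last holds). Time passes only in rows, so rows that repeat a pose let the fingers close. It gives the time, the measured TCP pose, the force, the opening and the grip force at its end, in the units of the state.
- ctrl.observe(): the state, without advancing time (a new reading comes with each control period).
- ctrl.snapshot(name): name is "scene" or "top"; returns a dict with "img" (480x640x3 uint8, red, green, blue), "mtx" (3x3 intrinsics, pixels), "k1" (the pictures are not rectified: a ray, as slopes to the right and down, at radius r is drawn at 1 + k1 r^2 times it, then the intrinsics apply), "pose" (4x4, takes a point from camera to world coordinates). Camera axes: x right, y down, z forward; pixel columns grow to the right and rows downward; lengths in m; the calibration is good to about 2 mm. A picture is of the moment at which its call begins. There is no depth.
- ctrl.hand_in(): hands the job in; it is judged then, once.
The state is a dict: "time_s": time; "joint_pos": joint angles; "dq": joint speeds; "joint_torque": joint torques, N m; "tcp_pos": TCP position; "eef_rot": TCP orientation; "force": force on the tool from outside, world axes, zero at the start; "ft_torque": the same for the moment, N m; "width": finger opening in m; "finger_force": force on a finger pad.
Only numpy, scipy, OpenCV 4.12 (cv2) and the standard library are available. Lean on these libraries where they do the work, as an engineer would, in place of code of your own. Each camera call takes 0.05 s, during which the arm holds its last target. There are 200 camera calls.

### The job

Lay out the kit for the next soldering pupil: set the green circuit board, the black battery box, the red square switch box and the blue solder reel each down, upright, on the white pad whose outline has its colour and shape, centred and lined up with that outline. Put them down, do not drop them, and leave the clear parts dish and the tip-cleaner tin where they stand.

Things in the scene. Friction and masses are not known exactly. Their poses are not given: they have to be found in the camera images.
- board_center (a point): Loose green circuit board on a black carrier of the same outline: 66 mm (x) by 46 mm (y) by 16 mm high, with a chip, a blue trimmer and other small components on top, up to 24 mm in all. This point is its middle, 12 mm above its underside; x along the long side, z up. About 60 g. Stands on the table (z = 0).
- battery_center (a point): Loose closed black battery box, 66 mm (x) by 34 mm (y) by 22 mm high, small grey and white switch on top at +x. This point is its centre, 11 mm above its underside; x along the long side, z up. About 75 g. Stands on the table.
- switch_center (a point): Loose red square switch box, 42 mm (x) by 42 mm (y) by 22 mm high, with a round black push cap (26 mm across) on top that makes it 28 mm high in all. This point is 14 mm above its underside, on its upright axis; x and y along its sides, z up. About 60 g. Stands on the table.
- reel_center (a point): Loose reel of solder standing on its flange: blue flanges 52 mm across, silver winding between them, 40 mm high (closed outside like a plain cylinder). This point is its centre, 20 mm above its underside; z up along its axis. About 110 g. Stands on the table.
- pad_board: Fixed flat white disc, 92 mm across and 4 mm thick, lying on the table, with a 5 mm wide green rectangular outline, 74 mm (x) by 54 mm (y) outside printed on its top. Origin at the centre of its underside (on the table), which is also the centre of the outline in plan; z up; x along the outline's long side (the board's long side goes along it, either way round).
- pad_battery: Fixed flat white disc, 92 mm across and 4 mm thick, lying on the table, with a 5 mm wide black narrow rectangular outline, 74 mm (x) by 42 mm (y) outside printed on its top. Origin at the centre of its underside (on the table), which is also the centre of the outline in plan; z up; x along the outline's long side (the battery box's long side goes along it, either way round).
- pad_switch: Fixed flat white disc, 92 mm across and 4 mm thick, lying on the table, with a 5 mm wide red square outline, 50 mm by 50 mm outside printed on its top. Origin at the centre of its underside (on the table), which is also the centre of the outline in plan; z up; x and y along the outline's sides (the switch box may go in any of the four quarter turns).
- pad_reel: Fixed flat white disc, 92 mm across and 4 mm thick, lying on the table, with a 5 mm wide blue circular outline, 60 mm across printed on its top. Origin at the centre of its underside (on the table), which is also the centre of the outline in plan; z up; any turn of the reel will do.
- dish_center (a point): Bystander, to be left alone: loose clear, faintly blue, shallow round dish, 84 mm across and 14 mm high, with small coloured components in it. This point is on its axis, 7 mm above its underside; z up.
- tin_center (a point): Bystander, to be left alone: loose round steel tip-cleaner tin with brass wool showing on top, 56 mm across, about 37 mm high. This point is on its axis, 17.5 mm above its underside; z up.
Things that resemble listed ones, but are neither listed nor needed, are in the scene too. What is shaped like the pad_board but pink or yellow is not meant.

How it is judged:
At the end, for the whole second after the job is handed in: Each part stands upright (0.12 rad) and at rest on the top of its own pad, centred within 12 mm; the board, battery box and switch box turned within 0.26 rad of their outlines (half turns, for the switch quarter turns, are equal). Dish and tin within 25 mm of their start, upright (0.12 rad) (horizontal distance between board_center and pad_board below 0.012 m and angle between each of board_center, battery_center, switch_center, reel_center, dish_center, tin_center's own z axis and vertical below 0.12 rad and z of board_center in the frame of pad_board between 0.012 and 0.021 m and linear speed of each of board, battery, switch, reel below 0.02 m/s and angular speed of each of board, battery, switch, reel below 0.2 rad/s and angle between the x axis of board_center and the x axis of pad_board, either way round below 0.26 rad and horizontal distance between battery_center and pad_battery below 0.012 m and z of battery_center in the frame of pad_battery between 0.011 and 0.02 m and angle between the x axis of battery_center and the x axis of pad_battery, either way round below 0.26 rad and horizontal distance between switch_center and pad_switch below 0.012 m and z of switch_center in the frame of pad_switch between 0.014 and 0.023 m and (angle between the x axis of switch_center and the x axis of pad_switch, either way round below 0.26 rad or angle between the x axis of switch_center and the y axis of pad_switch, either way round below 0.26 rad) and horizontal distance between reel_center and pad_reel below 0.012 m and z of reel_center in the frame of pad_reel between 0.02 and 0.029 m and distance of each of dish_center, tin_center from where it was at the start of the episode below 0.025 m); the robot touches nothing.
It fails at once if a part falls freely from more than about 30 mm up (dropped instead of set down) ((height (world z) of board_center above 0.042 m and contact force between board and anything else below 0.01 N) or (height (world z) of battery_center above 0.041 m and contact force between battery and anything else below 0.01 N) or (height (world z) of switch_center above 0.044 m and contact force between switch and anything else below 0.01 N) or (height (world z) of reel_center above 0.05 m and contact force between reel and anything else below 0.01 N)).
It fails at once if the parts dish or the tip-cleaner tin is pushed more than 25 mm or tipped (distance of any of dish_center, tin_center from where it was at the start of the episode above 0.025 m or angle between any of dish_center, tin_center's own z axis and vertical above 0.3 rad).
It also fails if it takes over 102 s, if anything falls off the work surface, if the arm or the gripper's body presses on something with over 40 N, if the wrist force passes 120 N, or if a joint passes its speed limit or range.

## Working session

There is one attempt and no reset: what is moved stays moved. The work goes in short steps, Python scripts to look and compute and a tool call to move; the robot and the scene stay as the last step left them, time stands still between calls to the robot, and variables do not carry over. Pictures are saved under pics/ and viewed, at most 14 in all, crops included, and the job is handed in when it is done.

Besides the shell and the picture viewer there is one more tool, called after "Request:" in YAML: its name, and indented under it one key for each argument. jog_arm: Moves the arm, as the interface text tells. Its arguments: {"type":"object","properties":{"moves":{"type":"array","items":{"type":"array","items":{"type":"array","items":{"type":"number"}}}},"newtons":{"type":"number"}},"required":["moves"]}

```bash
mkdir -p pics; ls
cat > h.py <<'E'
import numpy as np, cv2
from bench import ctrl
def snap(n,f=None):
    s=ctrl.snapshot(n)
    if f: cv2.imwrite('pics/'+f,cv2.cvtColor(s['img'],cv2.COLOR_RGB2BGR))
    np.save('/tmp/'+n+'.npy',s,allow_pickle=True); return s
def load(n): return np.load('/tmp/'+n+'.npy',allow_pickle=True).item()
def p2w(s,px,z):
    px=np.atleast_2d(np.array(px,float)); K=np.array(s['mtx']);
    d=(px-K[:2,2])/[K[0,0],K[1,1]]; u=d.copy()
    for _ in range(20): u=d/(1+s['k1']*(u**2).sum(1,keepdims=True))
    T=np.array(s['pose']); r=np.c_[u,np.ones(len(u))]@T[:3,:3].T; o=T[:3,3]
    return o+r*((z-o[2])/r[:,2])[:,None]
def w2p(s,P):
    T=np.array(s['pose']); c=(np.atleast_2d(P)-T[:3,3])@T[:3,:3]; u=c[:,:2]/c[:,2:]
    u=u*(1+s['k1']*(u**2).sum(1,keepdims=True)); K=np.array(s['mtx'])
    return u*[K[0,0],K[1,1]]+K[:2,2]
E
python3 - <<'E'
from h import *
for n in('scene','top'):
    s=snap(n,n+'0.png'); print(n,s['k1'],np.round(s['mtx'],1).tolist(),np.round(s['pose'],3).tolist())
o=ctrl.observe(); print(o)
E
```

```text
pics
scene -0.013781201075392952 [[448.1, 0.0, 313.4], [0.0, 448.1, 237.7], [0.0, 0.0, 1.0]] [[0.41, 0.73, -0.547, 1.026], [0.912, -0.331, 0.241, -0.165], [-0.005, -0.598, -0.802, 0.858], [0.0, 0.0, 0.0, 1.0]]
top -0.1251927895841223 [[576.5, 0.0, 311.7], [0.0, 576.5, 239.6], [0.0, 0.0, 1.0]] [[0.026, -0.992, 0.126, 0.33], [-1.0, -0.026, 0.002, 0.077], [0.001, -0.127, -0.992, 1.35], [0.0, 0.0, 0.0, 1.0]]
{'time_s': 0.1, 'joint_pos': array([-1.38678419,  0.3837671 ,  0.04381668,  1.59940052, -0.01793272,
        1.16121214, -0.04988204]), 'dq': array([-9.00185301e-04, -7.75873568e-04, -1.63812783e-03, -3.11923675e-03,
        6.25854752e-04, -2.83691654e-03,  4.88676914e-05]), 'joint_torque': array([ 2.56790714e-03, -4.34728110e+01,  1.02915611e+00, -2.50455523e+01,
        1.08174040e-02,  5.45440867e-03, -1.15891817e-05]), 'tcp_pos': array([0.18050559, 0.62354809, 0.23001112]), 'eef_rot': array([-1.24221451e-04,  1.40388903e-01,  9.90095713e-01, -1.19116350e-03]), 'force': array([ 0.07763845,  0.01356243, -0.07988567]), 'ft_torque': array([-0.05355567, -0.01236422, -0.10073311]), 'finger_force': 0.0, 'width': 0.08581165460159955}
```

View pics/top0.png

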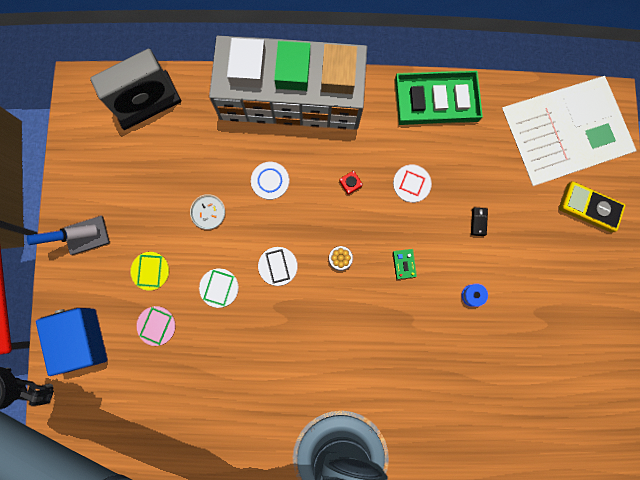

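View pics/scene0.png

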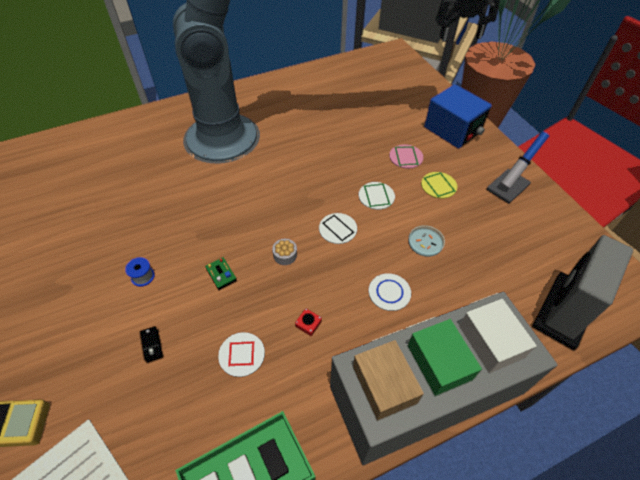

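The top view shows these things:
- **Parts:** board (404,264), battery box (479,221), switch (350,182), reel (475,295).
- **Pads:** blue circle (270,180), red square (412,183), black rectangle (278,266), green rectangle on white (219,288).
- **Bystanders:** dish (208,212), tin (340,258).

There are two sets of lookalikes:
- **Board pads:** yellow (149,271), pink (156,326) and white (219,288). The white one is meant.
- **Boxes:** the black box in the green tray (417,97) and the lone one at (479,221). The lone one fits, because it stands on the table and has a switch on top.

I'll measure next and make one enlarged crop to confirm.

```bash
cat >> h.py <<'E'
def hsvmask(img,kind):
    h=cv2.cvtColor(img,cv2.COLOR_RGB2HSV); H,S,V=[h[...,i].astype(int) for i in range(3)]
    return {'green':(H>45)&(H<90)&(S>110),'blue':(H>105)&(H<130)&(S>110),'red':((H<5)|(H>174))&(S>150),
      'black':(V<75),'white':(S<70)&(V>130),'wood':~((H>5)&(H<22)&(S>100))}[kind].astype(np.uint8)
def blob(s,c,r,kind,z):
    m=hsvmask(s['img'],kind); k=np.zeros_like(m); cv2.circle(k,tuple(int(v) for v in c),r,1,-1); m&=k
    n,l,st,ce=cv2.connectedComponentsWithStats(m); i=1+np.argmax(st[1:,4])
    ys,xs=np.nonzero(l==i); W=p2w(s,np.c_[xs,ys],z)[:,:2]
    (c,wh,a)=cv2.minAreaRect((W*1000).astype(np.float32))
    if wh[0]<wh[1]: wh=wh[::-1]; a-=90
    return np.round(c,1),np.round(wh,1),round((a+90)%180-90,1),len(xs)
E
python3 - <<'E'
from h import *
s=load('top')
L=[('pad_board',(219,288),22,'green',.004),('pad_batt',(278,266),17,'black',.004),('pad_switch',(412,183),20,'red',.004),('pad_reel',(270,180),20,'blue',.004),
('board',(404,264),25,'green',.016),('batt',(479,221),25,'wood',.022),('switch',(350,182),25,'red',.022),('reel',(475,295),25,'blue',.04),('dish',(208,212),25,'wood',.014),('tin',(340,258),22,'wood',.035)]
for n,c,r,k,z in L: print(n,*blob(s,c,r,k,z))
im=cv2.cvtColor(s['img'],cv2.COLOR_RGB2BGR)
t=[cv2.resize(im[c[1]-25:c[1]+25,c[0]-25:c[0]+25],(200,200),interpolation=cv2.INTER_CUBIC) for _,c,*_ in L[:8]]
cv2.imwrite('pics/m.png',np.vstack([np.hstack(t[:4]),np.hstack(t[4:])]))
t=load('scene')
for n,c in dict(reel=(139,265)).items(): print(p2w(t,c,.04))
print(w2p(t,[[.6,-.1,0],[.6,-.2,0]]))
E
```

```text
pad_board [383.3 295.9] [72.9 51.6] -16.1 148
pad_batt [437.6 158.7] [71.9 39.2] 16.0 100
pad_switch [ 644.6 -155.8] [48.5 47.6] -22.8 85
pad_reel [641.4 184.4] [56.4 55.1] 1.9 105
board [ 449.5 -137. ] [65.9 47.1] 8.4 449
batt [ 553.1 -313. ] [66.1 36.7] -3.3 420
switch [638.3  -7.9] [42.6 41.8] -57.2 210
reel [ 379.2 -296. ] [58.4 50.4] 89.9 432
dish [560.4 328.1] [82.2 81.7] 47.2 957
tin [457.   12.8] [55.2 52.8] 1.3 203
[[ 0.37857602 -0.29639243  0.04      ]]
[[260.18667617 323.94330141]
 [214.05285972 342.40663107]]
```

View pics/m.png

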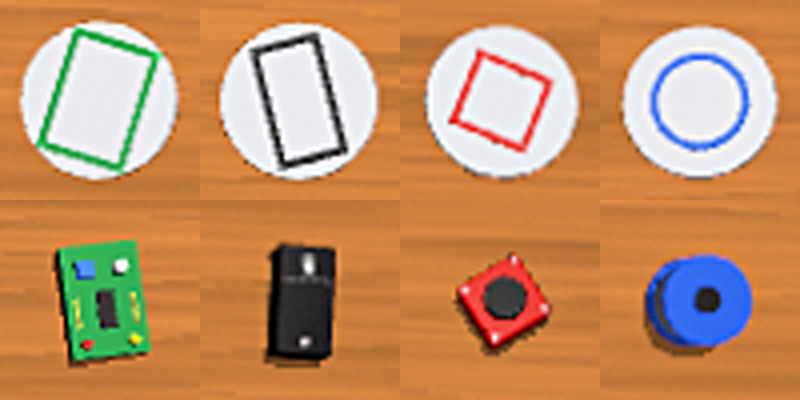

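The crop confirms the white pads with green, black, red and blue outlines, and the right four parts. Next is a helper that turns a world target into tool-axis shifts, and a first target above the switch.

```bash
cat > go.py <<'E'
import sys; from h import *
from scipy.spatial.transform import Rotation as R
# args: x y z(mm) phi(deg, world angle of closing axis); prints tool shift mm and spin
x,y,z,phi=map(float,sys.argv[1:5]); o=ctrl.observe(); q=np.array(o['eef_rot']); r=R.from_quat(q[[1,2,3,0]])
M=r.as_matrix(); p=np.array(o['tcp_pos']); cur=np.degrees(np.arctan2(M[1,1],M[0,1]))
print('shift',np.round(M.T@(np.array([x,y,z])-p*1000),1),'spin',round((cur-phi+180)%360-180,1),'| cur',np.round(p*1000,1),round(cur,1),'tilt',np.round(M[2],3),
 't',o['time_s'],'w',round(o['width'],4),'F',np.round(o['force'],1),'ff',round(float(o['finger_force']),1),'q7',np.round(o['joint_pos'][[0,6]],2))
E
python3 go.py 638 -8 130 32.8
```

```text
shift [-615.  -479.2  101.2] spin 41.1 | cur [180.5 623.5 230. ] 73.9 tilt [-0.    -0.002 -1.   ] t 0.1 w 0.0858 F [ 0.1  0.  -0.1] ff 0.0 q7 [-1.39 -0.05]
```

Request:
jog_arm:
  moves:
    - [[-0.615,-0.479,0.1,41,0.085],[-0.615,-0.479,0.1,41,0.085],[-0.615,-0.479,0.1,41,0.085],[-0.615,-0.479,0.1,41,0.085],[-0.615,-0.479,0.1,41,0.085],[-0.615,-0.479,0.1,41,0.085],[-0.615,-0.479,0.1,41,0.085],[-0.615,-0.479,0.1,41,0.085],[-0.615,-0.479,0.1,41,0.085],[-0.615,-0.479,0.1,41,0.085],[-0.615,-0.479,0.1,41,0.085],[-0.615,-0.479,0.1,41,0.085]]
  newtons: 40

```text
time_s: 1.3
tcp_pos: [0.5305, 0.1409, 0.1544]
eef_rot: [-0.0, 0.478, 0.878, -0.0]
force: [-0.2, 0.3, -0.6]
width: 0.0853
finger_force: 0.0
```

```bash
python3 go.py 638 -8 130 32.8
```

```text
shift [-183.4    9.5   24.4] spin 0.1 | cur [530.5 140.9 154.4] 32.9 tilt [ 0. -0. -1.] t 1.3 w 0.0853 F [-0.2  0.3 -0.6] ff 0.0 q7 [-0.74  0.38]
```

Request:
jog_arm:
  moves:
    - [[-0.183,0.009,0.05,0,0.085],[-0.183,0.009,0.05,0,0.085],[-0.183,0.009,0.05,0,0.085],[-0.183,0.009,0.05,0,0.085],[-0.183,0.009,0.05,0,0.085],[-0.183,0.009,0.05,0,0.085],[-0.183,0.009,0.05,0,0.085]]

```text
time_s: 2.0
tcp_pos: [0.6363, -0.0044, 0.1045]
eef_rot: [-0.001, 0.477, 0.879, 0.0]
force: [0.3, 0.1, -0.1]
width: 0.0849
finger_force: 0.0
```

```bash
python3 go.py 638 -8 4 32.8
```

```text
shift [ -4.1  -0.5 100.5] spin 0.2 | cur [636.3  -4.4 104.5] 33.0 tilt [ 0.002 -0.    -1.   ] t 2.0 w 0.0849 F [ 0.3  0.1 -0.1] ff 0.0 q7 [-0.43  0.75]
```

Request:
jog_arm:
  moves:
    - [[-0.002,-0.001,0.04,0,0.085],[-0.002,-0.001,0.07,0,0.085],[-0.002,-0.001,0.09,0,0.085],[-0.002,-0.001,0.1,0,0.085],[-0.002,-0.001,0.1,0,0.085],[-0.002,-0.001,0.1,0,0.085],[-0.002,-0.001,0.1,0,0.085]]

```text
time_s: 2.7
tcp_pos: [0.6387, -0.0081, 0.0068]
eef_rot: [0.001, 0.478, 0.878, 0.001]
force: [0.7, 0.1, -0.2]
width: 0.085
finger_force: 0.0
```

```bash
python3 go.py 638 -8 4 32.8
```

```text
shift [ 0.5 -0.6  2.7] spin 0.1 | cur [638.7  -8.1   6.8] 32.9 tilt [-0.002  0.003 -1.   ] t 2.7 w 0.085 F [ 0.7  0.1 -0.2] ff 0.0 q7 [-0.37  0.8 ]
```

Request:
jog_arm:
  moves:
    - [[0,0,0.001,0,0.03],[0,0,0.001,0,0.03],[0,0,0.001,0,0.03],[0,0,0.001,0,0.03],[0,0,0.001,0,0.03],[0,0,0.001,0,0.03],[0,0,0.001,0,0.03],[0,0,0.001,0,0.03],[0,0,0.001,0,0.03],[0,0,0.001,0,0.03]]
  newtons: 40

```text
time_s: 3.7
tcp_pos: [0.6379, -0.0085, 0.0046]
eef_rot: [0.001, 0.478, 0.878, 0.0]
force: [0.1, -0.2, 5.8]
width: 0.0412
finger_force: 43.1
```

```bash
python3 go.py 644.6 -155.8 110 67.2; python3 -c "
from h import *
s=snap('scene');c=cv2.resize(s['img'][270:370,240:373],(800,600));cv2.imwrite('pics/g1.png',c[...,::-1])"
```

```text
shift [-127.4  -74.1 -105.4] spin -34.3 | cur [637.9  -8.5   4.6] 32.9 tilt [-0.001  0.001 -1.   ] t 3.7 w 0.0412 F [ 0.1 -0.2  5.8] ff 43.1 q7 [-0.37  0.8 ]
```

View pics/g1.png

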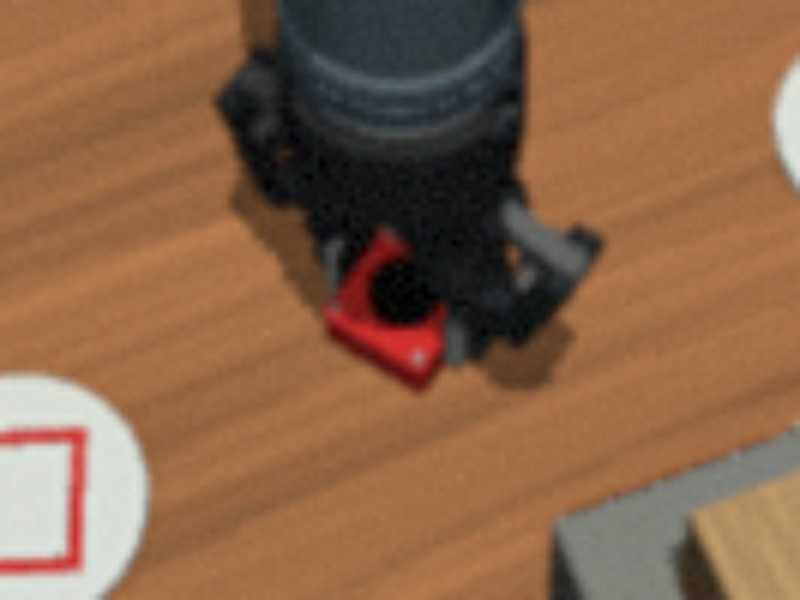

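The red switch box sits between the pads (crop about 390,310) at 41 mm opening, so it is gripped. I'll lift it and carry it to the red pad.

Request:
jog_arm:
  moves:
    - [[0,0,-0.04,0,0.03],[-0.02,-0.01,-0.07,-8,0.03],[-0.06,-0.035,-0.075,-16,0.03],[-0.095,-0.055,-0.075,-24,0.03],[-0.127,-0.074,-0.075,-34,0.03],[-0.127,-0.074,-0.075,-34,0.03],[-0.127,-0.074,-0.075,-34,0.03],[-0.127,-0.074,-0.075,-34,0.03]]

```text
time_s: 4.55
tcp_pos: [0.6433, -0.1532, 0.0777]
eef_rot: [-0.001, 0.2, 0.98, 0.001]
force: [0.0, 0.4, -0.6]
width: 0.0413
finger_force: 42.5
```

```bash
python3 go.py 644.6 -155.8 9 67.2
```

```text
shift [-2.4 -2.  68.7] spin -0.3 | cur [ 643.3 -153.2   77.7] 66.9 tilt [ 0.003  0.001 -1.   ] t 4.55 w 0.0413 F [ 0.   0.4 -0.6] ff 42.5 q7 [-0.08  1.52]
```

Request:
jog_arm:
  moves:
    - [[-0.001,-0.001,0.03,0,0.03],[-0.001,-0.001,0.05,0,0.03],[-0.001,-0.001,0.06,0,0.03],[-0.001,-0.001,0.064,0,0.03],[-0.001,-0.001,0.067,0,0.03],[-0.001,-0.001,0.069,0,0.03],[-0.001,-0.001,0.069,0,0.03]]

```text
time_s: 5.25
tcp_pos: [0.645, -0.1567, 0.0106]
eef_rot: [0.001, 0.201, 0.98, -0.0]
force: [0.2, 0.0, -1.1]
width: 0.041
finger_force: 42.5
```

```bash
python3 go.py 644.6 -155.8 9 67.2
```

```text
shift [0.8 0.7 1.6] spin -0.3 | cur [ 645.  -156.7   10.6] 66.9 tilt [-0.001  0.    -1.   ] t 5.25 w 0.041 F [ 0.2  0.  -1.1] ff 42.5 q7 [-0.06  1.55]
```

Request:
jog_arm:
  moves:
    - [[0,0,0.002,0,0.03],[0,0,0.002,0,0.03],[0,0,0.002,0,0.03],[0,0,0.002,0,0.075],[0,0,0.002,0,0.075],[0,0,0.002,0,0.075],[0,0,0.002,0,0.075],[0,0,0.002,0,0.075],[0,0,-0.02,0,0.075],[0,0,-0.06,0,0.075],[0,0,-0.09,0,0.075],[0,0,-0.09,0,0.075]]

```text
time_s: 6.45
tcp_pos: [0.6488, -0.1581, 0.1059]
eef_rot: [0.006, 0.201, 0.98, 0.0]
force: [1.3, 0.2, 0.8]
width: 0.0748
finger_force: 0.0
```

```bash
python3 go.py 553 -314.5 90 86.7
```

```text
shift [  26.7 -181.5   15.2] spin -19.9 | cur [ 648.8 -158.1  105.9] 66.8 tilt [-0.011  0.002 -1.   ] t 6.45 w 0.0748 F [1.3 0.2 0.8] ff 0.0 q7 [-0.09  1.51]
```

Request:
jog_arm:
  moves:
    - [[0.023,-0.181,0.01,-20,0.075],[0.023,-0.181,0.01,-20,0.075],[0.023,-0.181,0.01,-20,0.075],[0.023,-0.181,0.01,-20,0.075],[0.023,-0.181,0.01,-20,0.075],[0.023,-0.181,0.01,-20,0.075],[0.023,-0.181,0.01,-20,0.075],[0.023,-0.181,0.01,-20,0.075]]

```text
time_s: 7.25
tcp_pos: [0.5536, -0.3114, 0.0895]
eef_rot: [0.0, 0.025, 1.0, 0.001]
force: [0.2, -0.4, -1.1]
width: 0.0748
finger_force: 0.0
```

```bash
python3 go.py 553 -314.5 3 86.7
python3 - <<'E'
from h import *
s=snap('top'); print(blob(s,(412,183),25,'red',.026))
E
```

```text
shift [ 0.4 -3.3 86.5] spin 0.4 | cur [ 553.6 -311.4   89.5] 87.1 tilt [-0.     0.001 -1.   ] t 7.25 w 0.0748 F [ 0.2 -0.4 -1.1] ff 0.0 q7 [0.21 2.12]
(array([ 641.4, -152.8]), array([50.4, 46.2]), -21.4, 298)
```

Request:
jog_arm:
  moves:
    - [[0,-0.002,0.04,0,0.075],[0,-0.002,0.06,0,0.075],[0,-0.002,0.08,0,0.075],[0,-0.002,0.086,0,0.075],[0,-0.002,0.086,0,0.075],[0,-0.002,0.086,0,0.02],[0,-0.002,0.086,0,0.02],[0,-0.002,0.086,0,0.02],[0,-0.002,0.086,0,0.02],[0,-0.002,0.086,0,0.02],[0,-0.002,0.086,0,0.02],[0,-0.002,0.086,0,0.02]]

```text
time_s: 8.5
tcp_pos: [0.5533, -0.3167, 0.0055]
eef_rot: [0.001, 0.027, 1.0, -0.0]
force: [-0.1, 0.4, 5.4]
width: 0.0326
finger_force: 41.7
```

```bash
python3 go.py 437.6 158.7 80 106; python3 -c "
from h import *
s=snap('scene');c=cv2.resize(s['img'][270:420,90:290],(800,600));cv2.imwrite('pics/g2.png',c[...,::-1])"
```

```text
shift [141.4 468.3 -75.3] spin -19.1 | cur [ 553.3 -316.7    5.5] 86.9 tilt [-0.003 -0.001 -1.   ] t 8.5 w 0.0326 F [-0.1  0.4  5.4] ff 41.7 q7 [0.24 2.15]
```

View pics/g2.png

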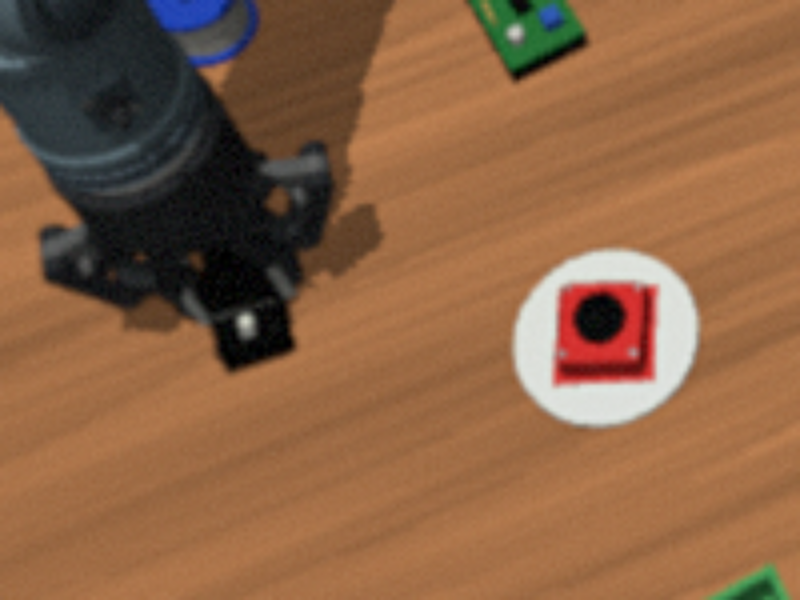

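The battery box is gripped at 33 mm, and the switch box (crop 605,335) is square and centred on the red pad. I'll carry the battery box to the black pad, high enough to pass over the tin.

Request:
jog_arm:
  moves:
    - [[0,0,-0.05,0,0.02],[0.005,0.02,-0.09,0,0.02],[0.141,0.468,-0.1,-19,0.02],[0.141,0.468,-0.1,-19,0.02],[0.141,0.468,-0.1,-19,0.02],[0.141,0.468,-0.1,-19,0.02],[0.141,0.468,-0.1,-19,0.02],[0.141,0.468,-0.1,-19,0.02],[0.141,0.468,-0.1,-19,0.02],[0.141,0.468,-0.1,-19,0.02],[0.141,0.468,-0.1,-19,0.02],[0.141,0.468,-0.1,-19,0.02]]

```text
time_s: 9.75
tcp_pos: [0.4346, 0.1649, 0.104]
eef_rot: [-0.0, -0.142, 0.99, 0.001]
force: [-0.4, 0.7, -0.9]
width: 0.0328
finger_force: 40.8
```

```bash
python3 go.py 437.6 158.7 10 106
```

```text
shift [-1.1 -7.  94. ] spin 0.3 | cur [434.6 164.9 104. ] 106.3 tilt [-0.     0.003 -1.   ] t 9.75 w 0.0328 F [-0.4  0.7 -0.9] ff 40.8 q7 [-0.47  1.41]
```

Request:
jog_arm:
  moves:
    - [[0,-0.003,0.04,0,0.02],[0,-0.003,0.07,0,0.02],[0,-0.003,0.08,0,0.02],[0,-0.003,0.085,0,0.02],[0,-0.003,0.085,0,0.02],[0,-0.003,0.085,0,0.02]]

```text
time_s: 10.35
tcp_pos: [0.439, 0.1564, 0.02]
eef_rot: [0.001, -0.138, 0.99, 0.0]
force: [0.3, -0.0, -0.9]
width: 0.0332
finger_force: 40.8
```

```bash
python3 go.py 437.6 158.7 10 106
```

```text
shift [ 0.7  2.6 10. ] spin -0.2 | cur [439.  156.4  20. ] 105.8 tilt [-0.002  0.    -1.   ] t 10.35 w 0.0332 F [ 0.3 -0.  -0.9] ff 40.8 q7 [-0.45  1.43]
```

Request:
jog_arm:
  moves:
    - [[0,0.002,0.005,0,0.02],[0,0.002,0.009,0,0.02],[0,0.002,0.011,0,0.02],[0,0.002,0.011,0,0.02],[0,0.002,0.011,0,0.065],[0,0.002,0.011,0,0.065],[0,0.002,0.011,0,0.065],[0,0.002,0.011,0,0.065],[0,0.002,0.011,0,0.065],[0,0.002,-0.02,0,0.075],[0,0.002,-0.05,0,0.075],[0,0.002,-0.08,0,0.075]]

```text
time_s: 11.55
tcp_pos: [0.4367, 0.1578, 0.0995]
eef_rot: [-0.001, -0.138, 0.99, -0.0]
force: [-0.2, 0.2, 0.7]
width: 0.0752
finger_force: 0.0
```

```bash
python3 go.py 449.5 -137 90 98.4
```

```text
shift [  68.2 -287.1    9.7] spin 7.5 | cur [436.7 157.8  99.5] 105.9 tilt [ 0.001 -0.    -1.   ] t 11.55 w 0.0752 F [-0.2  0.2  0.7] ff 0.0 q7 [-0.46  1.42]
```

Request:
jog_arm:
  moves:
    - [[0.068,-0.287,0,7,0.08],[0.068,-0.287,0,7,0.08],[0.068,-0.287,0,7,0.08],[0.068,-0.287,0,7,0.08],[0.068,-0.287,0,7,0.08],[0.068,-0.287,0.01,7,0.08],[0.068,-0.287,0.03,7,0.08],[0.068,-0.287,0.04,7,0.08],[0.068,-0.287,0.04,7,0.08]]

```text
time_s: 12.45
tcp_pos: [0.4483, -0.1354, 0.0572]
eef_rot: [-0.002, -0.078, 0.997, 0.001]
force: [-0.3, 0.1, 1.0]
width: 0.0801
finger_force: 0.0
```

```bash
python3 go.py 449.5 -137 2 98.4
python3 - <<'E'
from h import *
s=snap('top'); im=s['img'][...,::-1]
t=[cv2.resize(im[y-25:y+25,x-25:x+25],(300,300),interpolation=cv2.INTER_CUBIC) for x,y in((278,266),(412,183))]
cv2.imwrite('pics/p2.png',np.hstack(t))
E
```

```text
shift [-1.2 -1.8 55.2] spin 0.5 | cur [ 448.3 -135.4   57.2] 98.9 tilt [ 0.004  0.002 -1.   ] t 12.45 w 0.0801 F [-0.3  0.1  1. ] ff 0.0 q7 [-0.02  2.03]
```

View pics/p2.png

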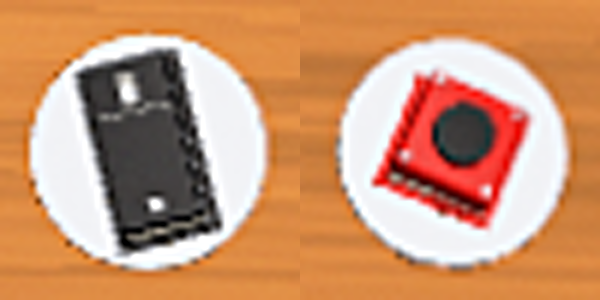

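Both parts sit on their pads, aligned and within a few mm of centre once parallax is allowed for. Battery box top is at about crop (145,148) and the switch cap at (465,135). The board is next.

Request:
jog_arm:
  moves:
    - [[-0.001,-0.001,0.03,0,0.08],[-0.001,-0.001,0.045,0,0.08],[-0.001,-0.001,0.053,0,0.08],[-0.001,-0.001,0.054,0,0.08],[-0.001,-0.001,0.054,0,0.03],[-0.001,-0.001,0.054,0,0.03],[-0.001,-0.001,0.054,0,0.03],[-0.001,-0.001,0.054,0,0.03],[-0.001,-0.001,0.054,0,0.03],[-0.001,-0.001,0.054,0,0.03],[-0.001,-0.001,0.054,0,0.03],[-0.001,-0.001,0.054,0,0.03]]

```text
time_s: 13.7
tcp_pos: [0.4526, -0.1377, 0.0062]
eef_rot: [0.001, -0.077, 0.997, -0.0]
force: [-0.7, 1.1, 6.1]
width: 0.0451
finger_force: 41.5
```

```bash
python3 go.py 383.3 295.9 100 73.9
```

```text
shift [  1.5 439.  -94.1] spin 25.0 | cur [ 452.6 -137.7    6.2] 98.9 tilt [-0.002 -0.    -1.   ] t 13.7 w 0.0451 F [-0.7  1.1  6.1] ff 41.5 q7 [0.01 2.08]
```

Request:
jog_arm:
  moves:
    - [[0,0,-0.05,0,0.03],[0,0.02,-0.09,0,0.03],[-0.001,0.438,-0.095,25,0.03],[-0.001,0.438,-0.095,25,0.03],[-0.001,0.438,-0.095,25,0.03],[-0.001,0.438,-0.095,25,0.03],[-0.001,0.438,-0.095,25,0.03],[-0.001,0.438,-0.095,25,0.03],[-0.001,0.438,-0.095,25,0.03],[-0.001,0.438,-0.095,25,0.03],[-0.001,0.438,-0.095,25,0.03],[-0.001,0.438,-0.095,25,0.03]]

```text
time_s: 14.9
tcp_pos: [0.3828, 0.3045, 0.1011]
eef_rot: [0.0, 0.135, 0.991, 0.003]
force: [0.3, -0.3, -1.7]
width: 0.0449
finger_force: 41.5
```

```bash
python3 go.py 386 295 20 73.9
```

```text
shift [-5.6 -8.9 81. ] spin 0.6 | cur [382.8 304.5 101.1] 74.5 tilt [ 0.     0.007 -1.   ] t 14.9 w 0.0449 F [ 0.3 -0.3 -1.7] ff 41.5 q7 [-0.75  0.55]
```

Request:
jog_arm:
  moves:
    - [[0,-0.002,0.04,0,0.03],[0,-0.002,0.07,0,0.03],[0,-0.002,0.078,0,0.03],[0,-0.002,0.08,0,0.03],[0,-0.002,0.08,0,0.03],[0,-0.002,0.08,0,0.03]]

```text
time_s: 15.5
tcp_pos: [0.3857, 0.2944, 0.0214]
eef_rot: [0.001, 0.141, 0.99, 0.001]
force: [0.5, -0.1, -0.4]
width: 0.0448
finger_force: 41.4
```

```bash
python3 go.py 386 295 10 73.9
```

```text
shift [-0.1  0.7 11.4] spin -0.1 | cur [385.7 294.4  21.4] 73.8 tilt [-0.002  0.003 -1.   ] t 15.5 w 0.0448 F [ 0.5 -0.1 -0.4] ff 41.4 q7 [-0.74  0.56]
```

Request:
jog_arm:
  moves:
    - [[0,0.001,0.005,0,0.03],[0,0.001,0.009,0,0.03],[0,0.001,0.012,0,0.03],[0,0.001,0.012,0,0.03],[0,0.001,0.012,0,0.075],[0,0.001,0.012,0,0.075],[0,0.001,0.012,0,0.075],[0,0.001,0.012,0,0.075],[0,0.001,0.012,0,0.075],[0,0.001,-0.02,0,0.08],[0,0.001,-0.05,0,0.08],[0,0.001,-0.08,0,0.08]]

```text
time_s: 16.7
tcp_pos: [0.3842, 0.2941, 0.1005]
eef_rot: [-0.0, 0.14, 0.99, -0.001]
force: [0.1, 0.2, 0.3]
width: 0.0799
finger_force: 0.0
```

```bash
python3 go.py 480 0 110 73.9; python3 go.py 379 -299 110 73.9
```

```text
shift [-173.8 -255.9   -9.4] spin -0.0 | cur [384.2 294.1 100.5] 73.9 tilt [ 0.001 -0.001 -1.   ] t 16.7 w 0.0799 F [0.1 0.2 0.3] ff 0.0 q7 [-0.75  0.55]
shift [-159.9 -571.2   -9. ] spin -0.0 | cur [384.2 294.1 100.5] 73.9 tilt [ 0.001 -0.001 -1.   ] t 16.7 w 0.0799 F [0.1 0.2 0.3] ff 0.0 q7 [-0.75  0.55]
```

Request:
jog_arm:
  moves:
    - [[-0.174,-0.256,-0.01,0,0.085],[-0.174,-0.256,-0.01,0,0.085],[-0.174,-0.256,-0.01,0,0.085],[-0.174,-0.256,-0.01,0,0.085],[-0.174,-0.256,-0.01,0,0.085],[-0.174,-0.256,-0.01,0,0.085],[-0.16,-0.571,-0.01,0,0.085],[-0.16,-0.571,-0.01,0,0.085],[-0.16,-0.571,-0.01,0,0.085],[-0.16,-0.571,-0.01,0,0.085],[-0.16,-0.571,-0.01,0,0.085],[-0.16,-0.571,-0.01,0,0.085]]

```text
time_s: 17.9
tcp_pos: [0.3856, -0.2781, 0.11]
eef_rot: [0.0, 0.14, 0.99, 0.0]
force: [1.3, -0.4, 0.5]
width: 0.0846
finger_force: 0.0
```

```bash
python3 go.py 379 -299 110 73.9
```

```text
shift [  0.5 -22.   -0. ] spin -0.0 | cur [ 385.6 -278.1  110. ] 73.9 tilt [-0.  0. -1.] t 17.9 w 0.0846 F [ 1.3 -0.4  0.5] ff 0.0 q7 [0.14 1.95]
```

Request:
jog_arm:
  moves:
    - [[0,-0.014,0.03,0,0.085],[0,-0.014,0.04,0,0.085],[0,-0.014,0.04,0,0.085],[0,-0.014,0.04,0,0.085],[0,-0.014,0.04,0,0.085]]

```text
time_s: 18.4
tcp_pos: [0.3841, -0.2886, 0.0705]
eef_rot: [0.001, 0.139, 0.99, 0.0]
force: [-0.2, 0.2, 0.2]
width: 0.0851
finger_force: 0.0
```

```bash
python3 go.py 379 -299 5 73.9
python3 - <<'E'
from h import *
s=snap('top'); im=s['img'][...,::-1]
t=[cv2.resize(im[y-25:y+25,x-25:x+25],(300,300),interpolation=cv2.INTER_CUBIC) for x,y in((219,288),(475,295))]
cv2.imwrite('pics/p3.png',np.hstack(t)); print(blob(s,(219,288),24,'green',.02))
E
```

```text
shift [  2.1 -11.5  65.5] spin 0.1 | cur [ 384.1 -288.6   70.5] 74.0 tilt [-0.001  0.001 -1.   ] t 18.4 w 0.0851 F [-0.2  0.2  0.2] ff 0.0 q7 [0.18 2.02]
(array([382.7, 293.3]), array([72., 51.]), -16.1, 573)
```

View pics/p3.png

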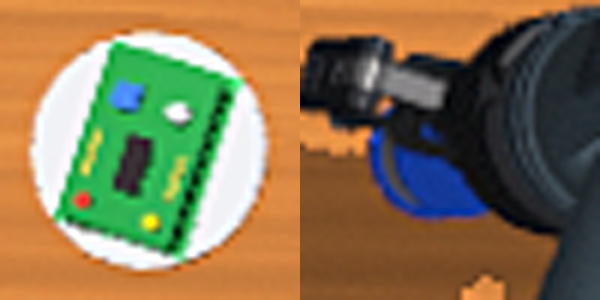

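The board is aligned and roughly centred on its pad (crop about 145,148), and the reel is still in place under the gripper. I'll correct sideways first, then descend and grip.

Request:
jog_arm:
  moves:
    - [[0.002,-0.011,0,0,0.085],[0.002,-0.011,0.02,0,0.085],[0.002,-0.011,0.04,0,0.085],[0.002,-0.011,0.06,0,0.085],[0.002,-0.011,0.062,0,0.085],[0.002,-0.011,0.062,0,0.04],[0.002,-0.011,0.062,0,0.04],[0.002,-0.011,0.062,0,0.04],[0.002,-0.011,0.062,0,0.04],[0.002,-0.011,0.062,0,0.04],[0.002,-0.011,0.062,0,0.04],[0.002,-0.011,0.062,0,0.04]]

```text
time_s: 19.65
tcp_pos: [0.3788, -0.3008, 0.0093]
eef_rot: [0.001, 0.14, 0.99, -0.0]
force: [-0.9, 0.3, 6.0]
width: 0.0506
finger_force: 42.0
```

```bash
python3 go.py 641.4 184.4 100 73.9; python3 -c "
from h import *
s=snap('scene');c=cv2.resize(s['img'][220:320,75:208],(800,600));cv2.imwrite('pics/g4.png',c[...,::-1])"
```

```text
shift [-117.6  539.1  -90.7] spin -0.0 | cur [ 378.8 -300.8    9.3] 73.9 tilt [-0.003 -0.001 -1.   ] t 19.65 w 0.0506 F [-0.9  0.3  6. ] ff 42.0 q7 [0.26 2.12]
```

View pics/g4.png

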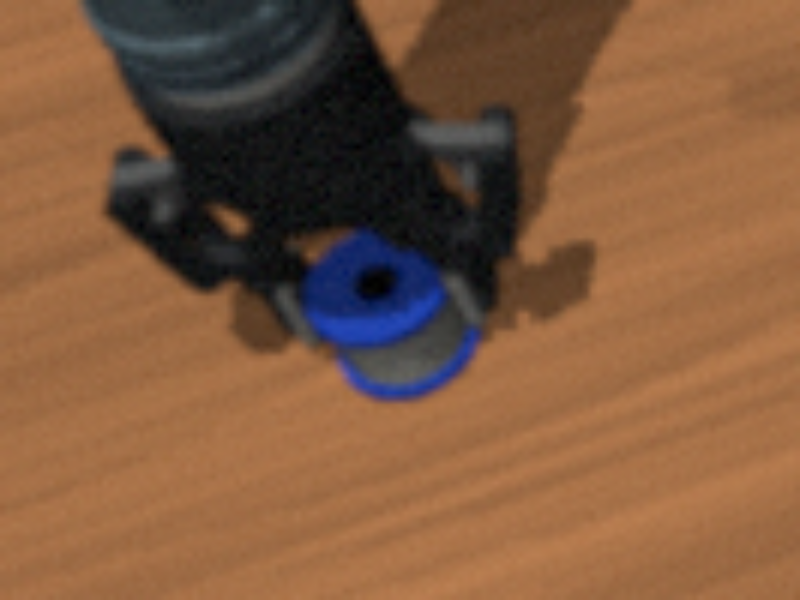

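The reel is held upright between the pads (crop 380,300). I'll carry it to the blue pad.

Request:
jog_arm:
  moves:
    - [[0,0,-0.05,0,0.04],[0,0.01,-0.09,0,0.04],[-0.118,0.539,-0.1,0,0.04],[-0.118,0.539,-0.1,0,0.04],[-0.118,0.539,-0.1,0,0.04],[-0.118,0.539,-0.1,0,0.04],[-0.118,0.539,-0.1,0,0.04],[-0.118,0.539,-0.1,0,0.04],[-0.118,0.539,-0.1,0,0.04],[-0.118,0.539,-0.1,0,0.04],[-0.118,0.539,-0.1,0,0.04],[-0.118,0.539,-0.1,0,0.04]]

```text
time_s: 20.9
tcp_pos: [0.6207, 0.15, 0.1069]
eef_rot: [-0.0, 0.14, 0.99, -0.0]
force: [1.1, -0.7, -0.7]
width: 0.051
finger_force: 42.6
```

Request:
jog_arm:
  moves:
    - [[0,0,0,0,0.04],[0,0,0,0,0.04],[0,0,0,0,0.04]]

```text
time_s: 21.2
tcp_pos: [0.6198, 0.1464, 0.1065]
eef_rot: [-0.001, 0.141, 0.99, -0.001]
force: [0.6, -0.2, -1.3]
width: 0.0515
finger_force: 42.6
```

```bash
python3 go.py 641.4 184.4 25 73.9
```

```text
shift [-10.3  42.7  81.4] spin -0.1 | cur [619.8 146.4 106.5] 73.8 tilt [ 0.001 -0.002 -1.   ] t 21.2 w 0.0515 F [ 0.6 -0.2 -1.3] ff 42.6 q7 [-0.48  1.09]
```

Request:
jog_arm:
  moves:
    - [[-0.01,0.043,0,0,0.04],[-0.01,0.043,0.04,0,0.04],[-0.01,0.043,0.07,0,0.04],[-0.01,0.043,0.08,0,0.04],[-0.01,0.043,0.08,0,0.04],[-0.01,0.043,0.08,0,0.04],[-0.01,0.043,0.08,0,0.04]]

```text
time_s: 21.9
tcp_pos: [0.6442, 0.1863, 0.0296]
eef_rot: [0.002, 0.141, 0.99, 0.001]
force: [-0.2, -0.4, -1.8]
width: 0.0506
finger_force: 42.8
```

```bash
python3 go.py 641.4 184.4 13 73.9
```

```text
shift [ 2.2 -2.6 16.6] spin -0.1 | cur [644.2 186.3  29.6] 73.8 tilt [-0.004  0.002 -1.   ] t 21.9 w 0.0506 F [-0.2 -0.4 -1.8] ff 42.8 q7 [-0.49  1.06]
```

Request:
jog_arm:
  moves:
    - [[0.001,-0.001,0.006,0,0.04],[0.001,-0.001,0.011,0,0.04],[0.001,-0.001,0.014,0,0.04],[0.001,-0.001,0.014,0,0.04],[0.001,-0.001,0.014,0,0.04]]

```text
time_s: 22.4
tcp_pos: [0.6408, 0.186, 0.0135]
eef_rot: [-0.0, 0.14, 0.99, -0.0]
force: [-1.7, -0.3, 3.1]
width: 0.0506
finger_force: 43.1
```

```bash
python3 go.py 641.4 184.4 13 73.9
```

```text
shift [-1.1 -1.4  0.5] spin -0.0 | cur [640.8 186.   13.5] 73.9 tilt [ 0.001 -0.    -1.   ] t 22.4 w 0.0506 F [-1.7 -0.3  3.1] ff 43.1 q7 [-0.49  1.07]
```

In contact with the pad (3 N up). Next: release, rise and clear the view.

Request:
jog_arm:
  moves:
    - [[0,0,0,0,0.08],[0,0,0,0,0.08],[0,0,0,0,0.08],[0,0,0,0,0.08],[0,0,0,0,0.08],[0,0,-0.03,0,0.08],[0,0,-0.07,0,0.08],[0,0,-0.12,0,0.08],[0,0,-0.17,0,0.08],[0.05,-0.02,-0.18,0,0.08],[0.1,-0.04,-0.18,0,0.08],[0.1,-0.04,-0.18,0,0.08]]

```text
time_s: 23.6
tcp_pos: [0.5258, 0.1739, 0.191]
eef_rot: [-0.005, 0.14, 0.99, -0.001]
force: [-0.3, 0.3, -1.4]
width: 0.0801
finger_force: 0.0
```

Request:
jog_arm:
  moves:
    - [[0.05,-0.2,0,0,0.08],[0.05,-0.2,0,0,0.08],[0.05,-0.2,0,0,0.08],[0.05,-0.2,0,0,0.08],[0.05,-0.2,0,0,0.08],[0.05,-0.2,0,0,0.08],[0.05,-0.2,0,0,0.08]]

```text
time_s: 24.3
tcp_pos: [0.4312, -0.0018, 0.1936]
eef_rot: [0.001, 0.14, 0.99, 0.0]
force: [0.4, 0.1, 0.3]
width: 0.0796
finger_force: 0.0
```

```bash
python3 go.py 500 0 200 73.9
python3 - <<'E'
from h import *
s=snap('top'); im=s['img'][...,::-1]
t=[cv2.resize(im[y-25:y+25,x-25:x+25],(200,200),interpolation=cv2.INTER_CUBIC) for x,y in((219,288),(278,266),(412,183),(270,180))]
u=snap('scene'); im=u['img'][...,::-1]
t2=[]
for x,y,z in((383,296,4),(438,159,4),(645,-156,4),(641,184,4)):
    c=w2p(u,[x/1e3,y/1e3,z/1e3])[0].astype(int); t2.append(cv2.resize(im[c[1]-30:c[1]+30,c[0]-30:c[0]+30],(200,200),interpolation=cv2.INTER_CUBIC))
cv2.imwrite('pics/p5.png',np.vstack([np.hstack(t),np.hstack(t2)]))
for n,c,r,k,z in [('dish',(208,212),25,'wood',.014),('tin',(340,258),22,'wood',.035)]: print(n,*blob(s,c,r,k,z))
E
```

```text
shift [-65.6  20.8  -6.3] spin 0.0 | cur [431.2  -1.8 193.6] 73.9 tilt [-0.001  0.001 -1.   ] t 24.3 w 0.0796 F [0.4 0.1 0.3] ff 0.0 q7 [-0.43  1.2 ]
dish [560.4 328.1] [82.2 81.7] 47.2 958
tin [464.    7.6] [100.4  82.4] 47.6 1198
```

View pics/p5.png

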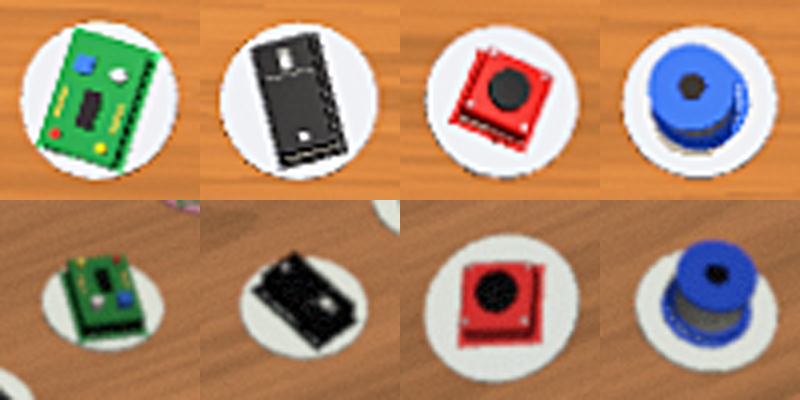

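The last picture shows all four parts upright and lined up on their pads. Dish hasn't moved; the tin is hidden under the arm but was never touched. A quick numeric check of the centres, then hand in.

Run:
```python
from h import *
s=load('top'); u=load('scene')
f=lambda x,y,cx,cy:(cx-25+(x+.5)/4-.5,cy-25+(y+.5)/4-.5)
print('reel top',p2w(s,f(691,86,270-150,180),.044)*1000,'pad',641,184)
print('switch cap',p2w(s,f(508,89,412-100,183),.032)*1000,'pad',645,-156)
for n,a,x,y,cx in (('reel',.044,716-600,274,(641,184,4)),('switch',.032,494-400,292,(645,-156,4))):
    c=w2p(u,np.array(cx)/1e3)[0].astype(int); print(n,p2w(u,(c[0]-30+x*.3,c[1]-30+(y-200)*.3),a)*1000)
m=hsvmask(s['img'],'white')
# battery: dark top, board: chip
print('batt',blob(s,(278,266),19,'black',.022))
```

```text
reel top [[642.31634668 186.51761568  44.        ]] pad 641 184
switch cap [[ 645.59874216 -155.68534554   32.        ]] pad 645 -156
reel [[644.50779176 185.91457493  44.        ]]
switch [[ 650.30833819 -158.38662059   32.        ]]
batt (array([436.5, 157.7]), array([71.5, 38.7]), 16.0, 434)
```

All centres are within a few mm, so I'm handing in.

```bash
python3 -c "
from bench import ctrl
print(ctrl.hand_in())"
```

```text
the job is handed in; nothing more can be done
None
```

I set the board, battery box, switch box and reel upright and aligned on their own pads, and handed the job in at about 24 s. By the last pictures all four are close to centre (reel and switch box measured within about 6 mm), the dish has not moved, and the tin was hidden under the arm but nothing showed contact with it; the hand-in returned no verdict.

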